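Prime the thinner feed and set its metering valve

ROBOT

A 7-joint arm with a two-finger parallel gripper is mounted at the origin on the work surface. World frame = base frame: x ahead of the robot, y to its left, z up, the work surface at z = 0. Lengths are in mm, angles in rad, forces in N, time in s.
With the tool pointing down it reaches from about 400 to 850 mm from the base axis. Payload 6.9 kg.
Tool frame: the origin (TCP) lies between the finger pads; the fingertips stand 14 mm ahead of it and the grasp point (between the pads) lies 5 mm behind it (ctrl.tip_extent is the distance from the TCP to the fingertips, in mm); z points along the fingers, y is the line along which they close (so a half turn about z gives the same grasp; the last joint's range is limited). The gripper opens to 85 mm and grips with 20 to 120 N. Pads are 22 mm wide; open, the fingers measure 114 mm over their backs; the gripper's body (76 mm by 85 mm) begins 54 mm behind the grasp point. The pads swing forward as they close: fully open they stand 13 mm farther back than shut.
Start: joints at [1.238, 0.507, -0.238, 1.5, 0.126, 1.149, -0.155], TCP at [265.504, -565.79, 216.375] pointing down, gripper open.
Joint ranges: [-3.08, 3.08], [-0.24, 2.05], [-1.43, 1.35], [0, 2.5], [-1.52, 4.66], [0.17, 1.96], [-2.89, 2.89]. Speed limits (rad/s): [2.39, 2.39, 3.14, 3.14, 3.14, 3.14, 3.14].

INTERFACE

Orientations are given as a unit quaternion [w, x, y, z].
In Python, from plant import status, camera, ticket, ctrl gives the robot as it stands.
- The arm moves only by the tool carry_out, never from a script. Its argument "increments" is a list of rows, each a list of 5 numbers: the shift along the world's x, y, z in units of 50 mm (1.0 is 50 mm), then the turn about the world's z in units of 6 degrees (1.0 is 6 degrees), then the opening, from 0 (shut) to 1 (fully open). In form: [[x, y, z, spin, fingers], ...]. A call has 1 to 20 rows; each row is the pose to reach, as a shift and turn from the pose commanded when the call began; what a row does not reach only later rows make up. A row lasts 1/8 s, in which the tool goes at most 62.5 mm and 10.7 degrees, less where a joint would pass 70% of its speed; a pose out of reach is approached as far as the arm can. A call with a gripper value outside its range is refused whole. The fingers move at their own pace and stop on an object; the grip force is fixed at half the most. Time passes only in rows, so rows that repeat a pose let the fingers close. It gives the time, the measured TCP pose, the force, the opening and the grip force at its end, in the units of the state.
- status.get_state(): the state, without advancing time (a new reading comes with each control period).
- camera(name): name is "scene" or "top" or "wrist"; returns a dict with "img" (384x512x3 uint8, red, green, blue), "fovy" (degrees; the focal length in pixels is half the picture's height over the tangent of half this angle, whatever the lens; pixels are square), "cx", "cy" (the principal point, pixels), "camera_from_world" (4x4, takes a point from world to camera coordinates); the wrist camera has in their place "hand_eye" (4x4, takes a point from camera to tool coordinates, whose origin is the TCP and whose axes are the flange's). Camera axes: x right, y down, z forward; pixel columns grow to the right and rows downward; lengths in mm; the calibration is good to about 2 mm. A picture is of the moment at which its call begins: read the wrist's pose just before it. There is no depth.
- ticket.finish_job(): hands the job in; it is judged then, once.
The state is a dict: "time": time; "qpos": joint angles; "qd": joint speeds; "effort": joint torques, N m; "ee_pos": TCP position; "tcp_rot": TCP orientation; "force": force on the tool from outside, world axes, zero at the start; "wrist_torque": the same for the moment, N m; "width": finger opening in mm; "grip_force": force on a finger pad.
Only numpy, scipy, OpenCV 4.12 (cv2) and the standard library are available. Lean on these libraries where they do the work, as an engineer would, in place of code of your own. Each camera call takes 0.05 s, during which the arm holds its last target. There are 200 camera calls.

TASK

Get the pad printer's thinner feed ready: pick up the cartridge, press it down on the round sprung pad until the pad is fully down, then let go and leave it standing upright in the middle of the pad. Then grip the crank handle of the valve wheel, close the valve (clockwise seen from above) to its stop, and back it off exactly two full turns. Finish while still holding the handle there, gripped and still, and leave the print pad, ink can, cap frame and spatula where they are.

Things in the scene. Friction and masses are not known exactly. Their poses are not given: they have to be found in the camera images.
- cartridge: Loose upright aluminium cartridge with a narrower white plastic cap: body 46 mm in diameter and 78 mm high, cap 36 mm in diameter and 12 mm high, 90 mm in all, about 0.3 kg. It stands on the table at the start. Origin at its centre, 45 mm above its foot; z up along its axis.
- pad_top (a point): Centre of the top face of the sprung priming pad: a flat black rubber disc 72 mm in diameter, level, 48 mm above the table when up, on a round 88 mm aluminium housing (28 mm high) with a square 110 mm steel foot plate. It moves down with the pad. The dock is fixed to the table.
- pad (a joint): Travel of the sprung pad in m: 0 up, 0.012 fully down against its stop. It takes about 5 N to start and 12 N to hold fully down (the cartridge's own weight hardly moves it); it springs back up when released.
- valve_axis (a point): Point on the upright turning axis of the valve wheel, 107 mm above the table, level with the middle of the crank handle. Valve: a brass body on a square 100 mm steel foot plate fixed to the table, with a level three-spoke steel handwheel of 122 mm outer diameter (rim 12 mm thick, its top 80 mm above the table; hub top 86 mm).
- wheel (a joint): Opening angle of the valve wheel in rad, counted over several turns: 0 closed against its firm stop, growing as it opens counter-clockwise seen from above (one turn 6.283); it starts 0.25 to 0.8 turns open and has room for 3.5 turns. It stays where it is left; about 2.5 N at the handle turns it.
- handle: Upright black plastic crank handle on the rim of the valve wheel: a round grip 20 mm in diameter and 50 mm high, reaching from 82 to 132 mm above the table, 55 mm from the wheel's axis. It spins freely about its own upright axis, so a gripper holding it can go round with unchanged orientation. Origin at its centre, half-way up; it travels round with the wheel.
- print_pad: Bystander: spare printing pad, a pinkish dome on a wooden disc 80 mm in diameter, 52 mm high; origin under its centre.
- ink_can: Bystander: ink can 72 mm in diameter, 70 mm high; origin under its centre.
- cap_frame: Bystander: flat white plastic frame 45 x 165 x 4 mm with four round caps on it; origin under its centre.
- spatula: Bystander: 200 mm ink spatula lying flat; origin under it.
Not all that is in view belongs to the job. Of the things that look like the part that bears valve_axis, the smallest one is meant.

How it is judged:
By the outcome, as a careful person would: the job done as asked, in the order asked, and still so for the second after the job is handed in, while the arm keeps its last pose, push and grip.
It also fails if it takes over 72 s, if anything falls off the work surface, if the arm or the gripper's body presses on something with over 40 N, if the wrist force passes 120 N, or if a joint passes its speed limit or range.

## Working session

There is one attempt and no reset: what is moved stays moved. The work goes in short steps, Python scripts to look and compute and a tool call to move; the robot and the scene stay as the last step left them, time stands still between calls to the robot, and variables do not carry over. Pictures are saved under pics/ and viewed, at most 10 in all, crops included, and the job is handed in when it is done.

Besides the shell and the picture viewer there is one more tool, called after "Call:" as name(argument=value, ...), one argument or row to a line, values as JSON. carry_out: Moves the arm, as the interface text tells. Its arguments: {"type":"object","properties":{"increments":{"type":"array","items":{"type":"array","items":{"type":"number"}}}},"required":["increments"]}

```bash
mkdir -p pics; ls; python3 - <<'E'
from plant import status,camera,ctrl
import cv2,numpy as np
s=status.get_state();print(s)
for n in ("scene","top"):
    c=camera(n);cv2.imwrite(f"pics/{n}0.png",cv2.resize(c["img"][:,:,::-1],(800,600),interpolation=cv2.INTER_CUBIC))
    np.savez(f"{n}0.npz",**c);print(n,c["fovy"],c["cx"],c["cy"],c["camera_from_world"].tolist() if hasattr(c["camera_from_world"],"tolist") else c["camera_from_world"])
E
```

```text
pics
{'time': 0.0, 'qpos': array([ 1.23747941,  0.50832459, -0.23747692,  1.50112118,  0.1257228 ,
        1.14891327, -0.15479978]), 'qd': array([-2.69200682e-04, -3.24931605e-04,  4.75643008e-04,  5.49229000e-04,
       -4.85506219e-04,  5.38403881e-06,  7.29196298e-04]), 'effort': array([ 5.26655549e-04, -6.20593286e+01, -2.18618363e+00, -2.49657369e+01,
        1.27930596e-02,  1.19463712e-02,  3.02310309e-05]), 'ee_pos': array([ 265.21609892, -565.35572071,  215.54029739]), 'tcp_rot': array([-8.57986098e-04,  9.76027758e-01,  2.17644263e-01, -2.32132794e-04]), 'force': array([ 0.90935432, -0.4535315 ,  0.07510809]), 'wrist_torque': array([ 0.00712383, -0.04460802, -0.04004621]), 'grip_force': 0.0, 'width': 85.60407953694833}
scene 49.49061702801094 258.3150821459023 196.758922545546 [[-0.8713139397693657, 0.4903858439431004, 0.018268618552019292, 463.46944758737715], [0.2400750007336885, 0.45844078106932185, -0.8556845471756923, -42.42406021437098], [-0.4279906685738668, -0.7411840353871385, -0.5171752249488865, 1404.4588605723436], [0.0, 0.0, 0.0, 1.0]]
top 51.5204066096076 254.61299171776153 194.60833162684622 [[-0.026787329632323165, -0.9995224952979118, -0.015401959765093332, 14.038070255480537], [-0.9894756870280066, 0.028703481069774914, -0.1418237460897548, 514.3687586276496], [0.14219811444468392, 0.011440785283946271, -0.9897720973438597, 895.1840189792387], [0.0, 0.0, 0.0, 1.0]]
```

View pics/scene0.png

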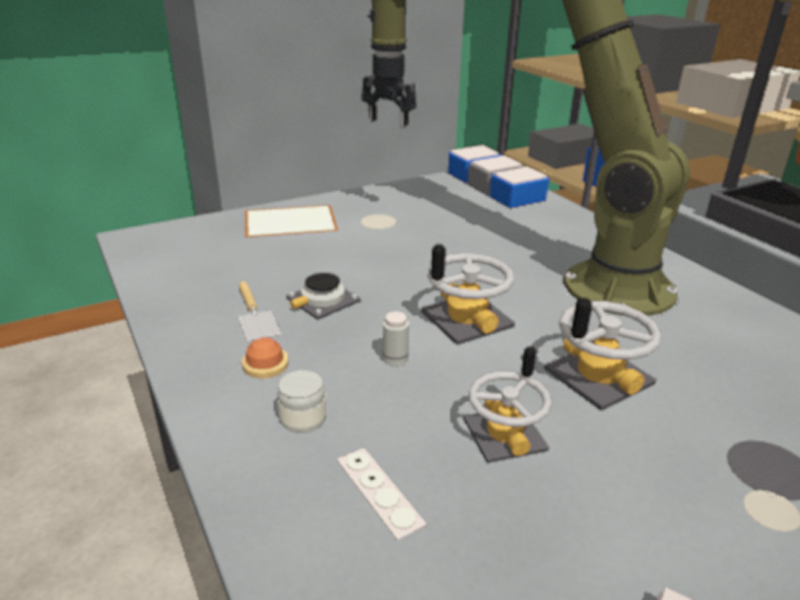

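View pics/top0.png

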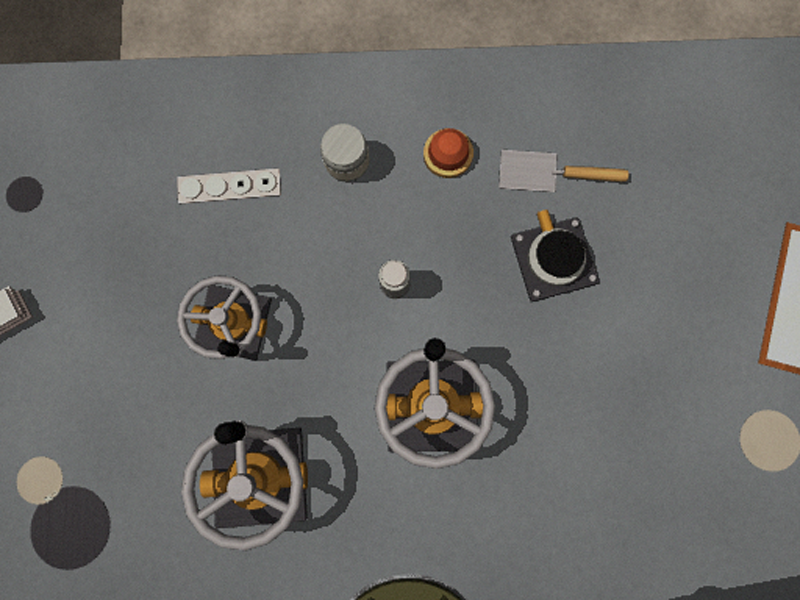

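The top view (800x600) shows three valve wheels, at (218,316), (435,407) and (240,487). The one at (218,316) is clearly the smallest, with its handle at (228,349); in the scene view its hub is at (511,394) and its handle at (530,355). The cartridge is at top (394,275) and scene (397,338). The pad is at top (561,253) and scene (323,284). The ink can at top (344,145) is the other upright cylinder, but it is wider. I'll check these in one crop mosaic.

```bash
cat > h.py <<'E'
import numpy as np,cv2
def K(c):
    f=192/np.tan(np.radians(float(c["fovy"]))/2); return np.array([[f,0,c["cx"]],[0,f,c["cy"]],[0,0,1.]])
def P(c): return K(c)@np.asarray(c["camera_from_world"])[:3]
def proj(c,X):
    p=P(c)@np.append(X,1);return p[:2]/p[2]
def tri(c1,u1,c2,u2):
    X=cv2.triangulatePoints(P(c1),P(c2),np.array(u1,float).reshape(2,1),np.array(u2,float).reshape(2,1));return (X[:3]/X[3]).ravel()
def atz(c,u,z):
    M=P(c);H=np.c_[M[:,0],M[:,1],M[:,2]*z+M[:,3]];x=np.linalg.solve(H,[u[0],u[1],1]);return x[:2]/x[2]
E
python3 - <<'E'
from h import *
s=np.load("scene0.npz");t=np.load("top0.npz");k=1/1.5625
for n,a,b in [("cap",(394,271),(397,319)),("hub",(218,315),(511,393)),("handletop",(228,349),(530,352)),("padtop",(562,252),(323,282)),("bigA",(435,406),(471,270)),("bigB",(240,487),(612,326))]:
    X=tri(t,np.array(a)*k,s,np.array(b)*k);print(n,X.round(1),np.hypot(*X[:2]).round(), "reproj",np.round(proj(t,X)/k-a,1),np.round(proj(s,X)/k-b,1))
tiles=[]
for c in (t,s):
    for n,(x,y) in (("c",(394,275)),("p",(561,255)),("v",(218,318))) if c is t else (("c",(397,338)),("p",(323,288)),("v",(508,400))):
        x*=k;y*=k;w=32 if n=="c" else 42
        x0,y0=int(x)-33,int(y)-33
        q=cv2.resize(c["img"][y0:y0+66,x0:x0+66,::-1],(264,264),interpolation=cv2.INTER_CUBIC);print(n,x0,y0);tiles.append(q)
cv2.imwrite("pics/mos.png",np.vstack([np.hstack(tiles[:3]),np.hstack(tiles[3:])]))
E
```

```text
cap [552.9   5.1  85.7] 553.0 reproj [-1.2  1.8] [-1.6 -0.3]
hub [498.7 257.5  81.2] 561.0 reproj [-0.6  0.8] [-0.9 -0. ]
handletop [447.  230.8 121.1] 503.0 reproj [-0.4  0.5] [-0.5  0. ]
padtop [ 583.3 -247.5   42.4] 634.0 reproj [-0.9  1.5] [-1.1 -0.4]
bigA [363.1 -46.9 109.8] 366.0 reproj [-0.4  0.6] [-0.5 -0. ]
bigB [262.7 217.6 104.7] 341.0 reproj [-0.8  0.9] [-0.9  0.1]
c 219 143
p 326 130
v 106 170
c 221 183
p 173 151
v 292 223
```

View pics/mos.png

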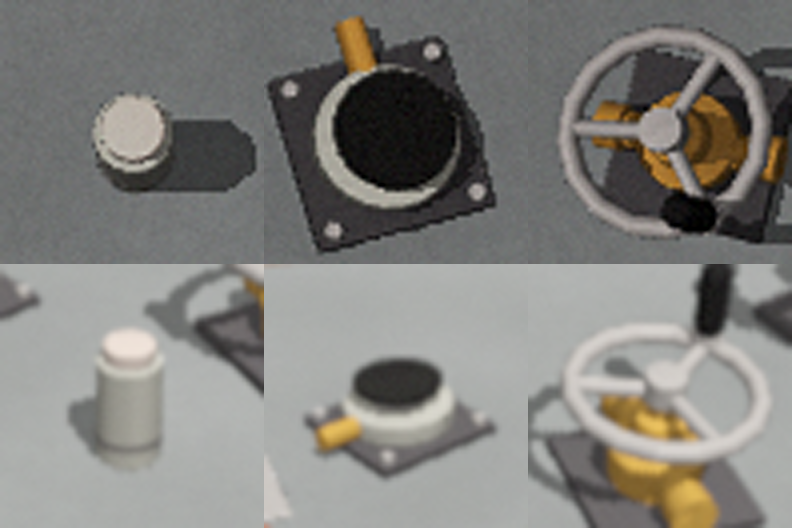

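The crops confirm the choices: the cap centre is at full-resolution top pixel (252.8,175), the pad at (359,162), and the small wheel's hub at (139.3,202.5). Its 58 mm hub-to-handle distance fits. Next I'll move over the pad for a wrist view, then over the cartridge.

Call:
carry_out(
  increments=[
    [0.5,0.5,0.6,0,1],
    [1.3,1.3,1,0,1],
    [2.1,2.1,1,0,1],
    [2.9,2.9,1,0,1],
    [3.7,3.7,1,0,1],
    [4.5,4.5,1,0,1],
    [5.2,5.2,1,0,1],
    [5.7,5.7,1,0,1],
    [5.9,5.9,1,0,1],
    [5.9,5.9,1,0,1],
  ],
)

```text
time: 1.35
ee_pos: [560.4, -270.7, 265.9]
tcp_rot: [-0.0, 0.976, 0.218, -0.0]
force: [0.2, 0.2, -1.2]
width: 85.4
grip_force: 0.0
```

```bash
cat >> h.py <<'E'
from scipy.spatial.transform import Rotation as R
def snap(fn):
    from plant import status,camera
    s=status.get_state();c=camera("wrist");w,x,y,z=s["tcp_rot"]
    T=np.eye(4);T[:3,:3]=R.from_quat([x,y,z,w]).as_matrix();T[:3,3]=s["ee_pos"]
    c["camera_from_world"]=np.linalg.inv(T@np.asarray(c.pop("hand_eye")))
    np.savez(fn+".npz",**c);print(fn,"t",round(s["time"],2),"tcp",s["ee_pos"].round(1),"q",s["qpos"].round(2),"F",s["force"].round(1),"w",round(s["width"],1),"grip",round(s["grip_force"],1))
    return c
E
python3 - <<'E'
from h import *
c=snap("w1");print(np.linalg.inv(c["camera_from_world"]).round(2),c["fovy"])
for n,X in dict(cap=[554,5,90],pad=[584,-248,48]).items(): print(n,proj(c,X))
cv2.imwrite("pics/w1.png",c["img"][:,:,::-1])
E
```

```text
w1 t 1.35 tcp [ 560.4 -270.7  265.9] q [ 0.6   0.48 -0.31  1.42  0.15  1.27 -0.86] F [ 0.2  0.2 -1.2] w 85.4 grip 0.0
[[ 4.3000e-01 -8.6000e-01 -2.7000e-01  6.3016e+02]
 [-9.0000e-01 -4.1000e-01 -1.3000e-01 -2.3758e+02]
 [-0.0000e+00  3.0000e-01 -9.5000e-01  4.2267e+02]
 [ 0.0000e+00  0.0000e+00  0.0000e+00  1.0000e+00]] 65.96319067418848
cap [16.43027925 60.06557329]
pad [251.18978732 133.40061871]
```

View pics/w1.png

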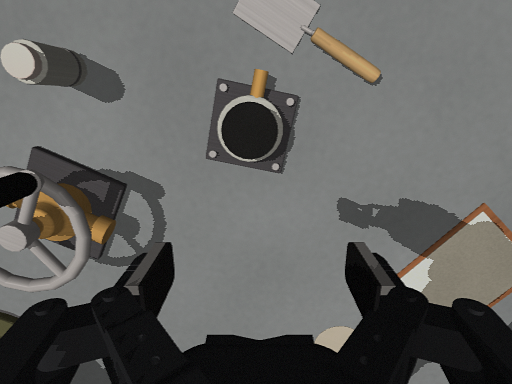

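The wrist view puts the pad at (250,130), against a prediction of (251,133), and the cap at (19,62), against (16,60). That is consistent. Now over to the cartridge.

Call:
carry_out(
  increments=[
    [-0.1,0.6,0,0,1],
    [-0.3,1.5,0,0,1],
    [-0.5,2.5,0,0,1],
    [-0.7,3.5,-0.2,0,1],
    [-0.9,4.4,-0.4,0,1],
    [-1,4.9,-0.6,0,1],
    [-1,5,-0.6,0,1],
    [-1,5,-0.6,0,1],
  ],
)

```text
time: 2.4
ee_pos: [510.7, -22.8, 236.8]
tcp_rot: [0.001, 0.976, 0.216, 0.0]
force: [-0.5, -0.6, 0.4]
width: 85.1
grip_force: 0.0
```

```bash
cat >> h.py <<'E'
from scipy.optimize import least_squares
def multi(obs,X0=(500,0,80)):
    r=least_squares(lambda X:np.concatenate([proj(c,X)-u for c,u in obs]),X0,x_scale=50)
    return r.x.round(1),r.fun.reshape(-1,2).round(1)
def blob(c,near,rad,dark):
    g=cv2.cvtColor(c["img"],cv2.COLOR_RGB2GRAY);m=((g<dark) if dark<100 else (g>dark)).astype(np.uint8)
    n,l,st,ce=cv2.connectedComponentsWithStats(m)
    k=min(range(1,n),key=lambda i:np.hypot(*(ce[i]-near))+(1e3 if st[i,4]<rad else 0))
    cn=max(cv2.findContours((l==k).astype(np.uint8),cv2.RETR_EXTERNAL,cv2.CHAIN_APPROX_NONE)[0],key=len)
    e=cv2.fitEllipse(cv2.convexHull(cn));print("blob",np.round(e[0],1),np.round(e[1],1),st[k,4]);return np.array(e[0])
E
python3 - <<'E'
from h import *
c=snap("w2");w1=np.load("w1.npz");s=np.load("scene0.npz");t=np.load("top0.npz")
for n,X in dict(cap=[554,5,90],hub=[500,257,86]).items(): print(n,proj(c,X).round(1))
p=[blob(w1,(250,130),300,25),blob(t,(359,162),200,25),blob(s,(206,181),100,60)]
print("pad",multi(list(zip((w1,t,s),p))))
cv2.imwrite("pics/w2.png",c["img"][:,:,::-1])
E
```

```text
w2 t 2.4 tcp [510.7 -22.8 236.8] q [ 0.28  0.32 -0.38  1.76  0.14  1.08 -1.29] F [-0.5 -0.6  0.4] w 85.1 grip 0.0
cap [252.5 122.3]
hub [-10.   60.7]
blob [257.  367.2] [262.3 518.4] 34623
blob [359.1 161.7] [28.7 31.3] 677
blob [205.8 180.4] [10.1 20.2] 166
pad (array([ 490.9, -290.2,  269.5]), array([[-15.7, -31.1],
       [ 59.7,  22.7],
       [ 19.1, -78.2]]))
```

View pics/w2.png

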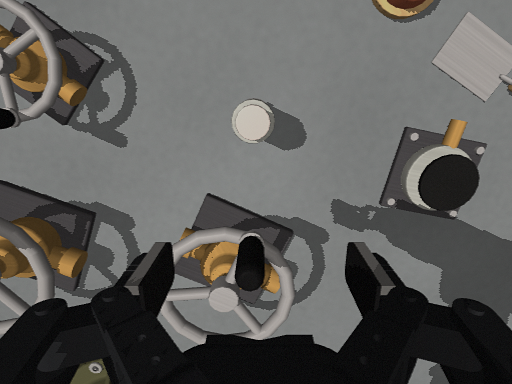

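In w2 the cap is at (253,121), against a prediction of (252.5,122), and the pad is at (448,183). I'll combine the views.

```bash
python3 - <<'E'
from h import *
w1,w2,s,t=[np.load(f+".npz") for f in("w1","w2","scene0","top0")]
print("pad",multi([(w1,(250,130)),(w2,(448,183)),(t,(359.1,161.7)),(s,(206.5,180.7))]))
print("pad w",multi([(w1,(250,130)),(w2,(448,183))]))
print("cap",multi([(w1,(18.5,61.5)),(w2,(252.5,121.2)),(t,(252.6,174.8)),(s,(253.7,203.5))]))
print("cap w",multi([(w1,(18.5,61.5)),(w2,(252.5,121.2))]))
for c,u in((w1,(250,130)),(w2,(448,183)),(t,(359.1,161.7)),(s,(206.5,180.7))): print("pad@48",atz(c,u,48).round(1))
for c,u in((w1,(18.5,61.5)),(w2,(252.5,121.2)),(t,(252.6,174.8)),(s,(253.7,203.5))): print("cap@90",atz(c,u,90).round(1))
E
```

```text
pad (array([ 585.5, -245.5,   42.7]), array([[ 0. ,  0.9],
       [-0. , -0.3],
       [-0.9, -0.4],
       [-0.9, -0.1]]))
pad w (array([ 585.9, -245.1,   43.2]), array([[-0.2,  0.6],
       [ 0.1, -0.6]]))
cap (array([553.5,   5. ,  86.8]), array([[ 0.3, -0.6],
       [-0.1,  1.3],
       [-1.2, -0.6],
       [-0.9,  0.1]]))
cap w (array([553.8,   5.2,  86.5]), array([[ 0.3, -1. ],
       [-0.2,  0.9]]))
pad@48 [ 587.2 -244.9]
pad@48 [ 585.2 -241.9]
pad@48 [ 583.4 -246.1]
pad@48 [ 586.8 -234.7]
cap@90 [553.5   2.8]
cap@90 [555.    5.4]
cap@90 [551.5   2.4]
cap@90 [553.6   9.9]
```

Call:
carry_out(
  increments=[
    [0.5,0.3,0,0,1],
    [0.87,0.5,-0.3,0,1],
    [0.87,0.5,-1.0,0,1],
    [0.87,0.5,-1.8,0,1],
    [0.87,0.5,-2.5,0,1],
    [0.87,0.5,-3.1,0,1],
    [0.87,0.5,-3.5,0,1],
    [0.87,0.5,-3.67,0,1],
    [0.87,0.5,-3.67,0,1],
    [0.87,0.5,-3.67,0,0],
    [0.87,0.5,-3.67,0,0],
    [0.87,0.5,-3.67,0,0],
    [0.87,0.5,-3.67,0,0],
    [0.87,0.5,-3.67,0,0],
    [0.87,0.5,-3.67,0,0],
    [0.87,0.5,-3.67,0,0],
  ],
)

```text
time: 4.45
ee_pos: [554.7, 4.4, 54.2]
tcp_rot: [0.0, 0.976, 0.218, 0.001]
force: [-0.7, 0.9, 6.5]
width: 42.9
grip_force: 59.8
```

Call:
carry_out(
  increments=[
    [0,0,0.3,0,0],
    [0,0,1,0,0],
    [0.05,-0.3,1.8,0,0],
    [0.15,-1,2.2,0,0],
    [0.27,-1.9,2.2,0,0],
    [0.4,-2.9,2.2,0,0],
    [0.52,-3.9,2.2,0,0],
    [0.6,-4.6,2,0,0],
    [0.64,-4.95,1.8,0,0],
    [0.64,-4.98,1.6,0,0],
    [0.64,-4.98,1.6,0,0],
    [0.64,-4.98,1.6,0,0],
  ],
)

```text
time: 5.95
ee_pos: [586.5, -242.6, 133.3]
tcp_rot: [-0.0, 0.976, 0.219, 0.0]
force: [0.5, 0.2, -3.6]
width: 42.9
grip_force: 61.9
```

```bash
python3 - <<'E'
from h import *
from plant import camera
c=snap("w3");
for n,X in dict(cap=[586,-245,90+80],pad=[586,-245,48]).items(): print(n,proj(c,X).round(1))
t=camera("top");np.savez("top3.npz",**t)
for n,X in dict(cap=[586,-245,90+80],pad=[586,-245,48]).items(): print(n,proj(t,X).round(1))
a=cv2.resize(c["img"][40:290,110:400,::-1],(580,500),interpolation=cv2.INTER_CUBIC)
b=cv2.resize(t["img"][130:200,320:390,::-1],(220,220),interpolation=cv2.INTER_CUBIC)
o=np.zeros((500,800,3),np.uint8);o[:,:580]=a;o[:220,580:]=b
cv2.imwrite("pics/w3.png",o)
E
```

```text
w3 t 5.95 tcp [ 586.5 -242.6  133.3] q [ 0.56  0.6  -0.34  1.59  0.23  0.99 -0.98] F [ 0.5  0.2 -3.6] w 42.9 grip 61.9
cap [264.1 271.5]
pad [262.  190.9]
cap [373.2 147. ]
pad [358.6 160.6]
```

View pics/w3.png

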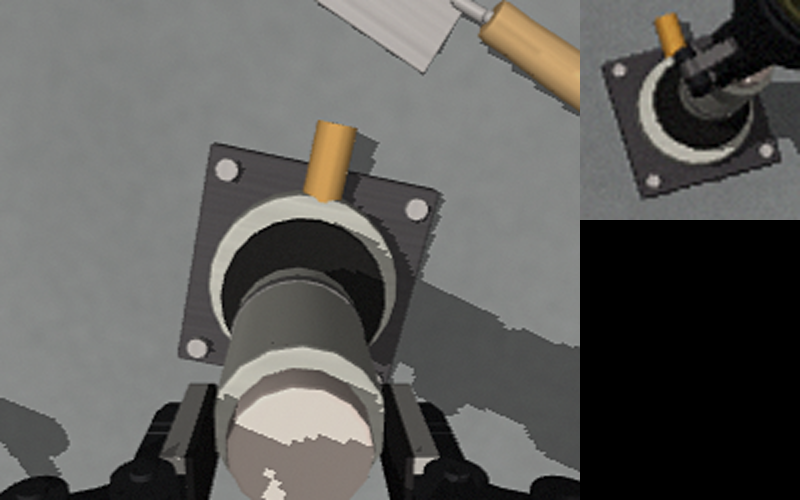

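The wrist picture shows the pad centre at about (261.5,188.5), against a prediction of (262,191). The cartridge is held upright with its cap at about (260,264), nearly above the pad centre. I'll lower it gently.

Call:
carry_out(
  increments=[
    [0.02,-0.03,0,0,0],
    [0.02,-0.03,-0.2,0,0],
    [0.02,-0.03,-0.4,0,0],
    [0.02,-0.03,-0.55,0,0],
    [0.02,-0.03,-0.6,0,0],
    [0.02,-0.03,-0.65,0,0],
    [0.02,-0.03,-0.7,0,0],
    [0.02,-0.03,-0.75,0,0],
    [0.02,-0.03,-0.75,0,0],
    [0.02,-0.03,-0.75,0,0],
  ],
)

```text
time: 7.3
ee_pos: [587.0, -245.9, 95.7]
tcp_rot: [-0.0, 0.976, 0.218, 0.0]
force: [-2.6, 3.4, 5.3]
width: 43.1
grip_force: 62.7
```

Call:
carry_out(
  increments=[
    [0,0,-0.04,0,0],
    [0,0,-0.08,0,0],
    [0,0,-0.12,0,0],
    [0,0,-0.16,0,0],
    [0,0,-0.16,0,0],
  ],
)

```text
time: 7.92
ee_pos: [587.5, -245.8, 90.1]
tcp_rot: [0.0, 0.976, 0.218, 0.001]
force: [-8.1, 4.7, 22.3]
width: 42.8
grip_force: 64.3
```

Call:
carry_out(
  increments=[
    [0,0,-0.03,0,0],
    [0,0,-0.06,0,0],
    [0,0,-0.06,0,0],
  ],
)

```text
time: 8.3
ee_pos: [588.2, -245.6, 89.8]
tcp_rot: [0.001, 0.976, 0.218, 0.002]
force: [-12.6, 6.7, 39.6]
width: 42.8
grip_force: 66.3
```

The pad is against its stop: the force climbed to 40 N with no more travel. I'll ease up, then release.

Call:
carry_out(
  increments=[
    [0,0,0.05,0,0],
    [0,0,0.1,0,0],
    [0,0,0.15,0,0],
    [0,0,0.2,0,0],
    [0,0,0.25,0,0],
    [0,0,0.29,0,0],
    [0,0,0.29,0,0],
    [0,0,0.29,0,0],
  ],
)

```text
time: 9.3
ee_pos: [587.0, -246.3, 98.8]
tcp_rot: [-0.0, 0.976, 0.218, 0.0]
force: [-2.5, 3.4, 4.3]
width: 42.9
grip_force: 62.5
```

Call:
carry_out(
  increments=[
    [0,0,0.04,0,0],
    [0,0,0.05,0,0],
    [0,0,0.05,0,0.6],
    [0,0,0.05,0,0.8],
    [0,0,0.05,0,1],
    [0,0,0.05,0,1],
    [0,0,0.05,0,1],
    [0,0,0.05,0,1],
    [0,0,0.05,0,1],
    [0,0,0.05,0,1],
  ],
)

```text
time: 10.55
ee_pos: [587.0, -246.3, 101.4]
tcp_rot: [-0.0, 0.976, 0.218, 0.0]
force: [0.1, 0.7, -0.2]
width: 85.4
grip_force: 0.0
```

Call:
carry_out(
  increments=[
    [0,0,0.3,0,1],
    [0,0,0.9,0,1],
    [0,0,1.7,0,1],
    [-0.3,0.3,2.6,0,1],
    [-0.8,0.8,3.2,0,1],
    [-1.2,1.2,3.2,0,1],
    [-1.2,1.2,3.2,0,1],
    [-1.2,1.2,3.2,0,1],
  ],
)

```text
time: 11.55
ee_pos: [527.3, -186.9, 262.1]
tcp_rot: [0.0, 0.976, 0.217, 0.0]
force: [0.6, 0.1, -0.1]
width: 85.3
grip_force: 0.0
```

```bash
python3 - <<'E'
from h import *
from plant import camera
c=snap("w4");s=camera("scene");np.savez("scene4.npz",**s)
for n,X in dict(cap=[587,-245,138],pad=[587,-245,48]).items(): print(n,proj(c,X).round(1),proj(s,X).round(1))
o=np.zeros((480,800,3),np.uint8);o[:384,:512]=c["img"][:,:,::-1]
u=proj(s,[587,-245,90]).astype(int);print(u)
o[:288,512:]=cv2.resize(s["img"][u[1]-40:u[1]+40,u[0]-40:u[0]+40,::-1],(288,288),interpolation=cv2.INTER_CUBIC)
cv2.imwrite("pics/w4.png",o[:384])
E
```

```text
w4 t 11.55 tcp [ 527.3 -186.9  262.1] q [ 0.56  0.38 -0.38  1.6   0.15  1.19 -0.99] F [ 0.6  0.1 -0.1] w 85.3 grip 0.0
cap [341.1 147.6] [203.7 153.3]
pad [321.9 135.4] [205.1 179.3]
[204 167]
```

View pics/w4.png

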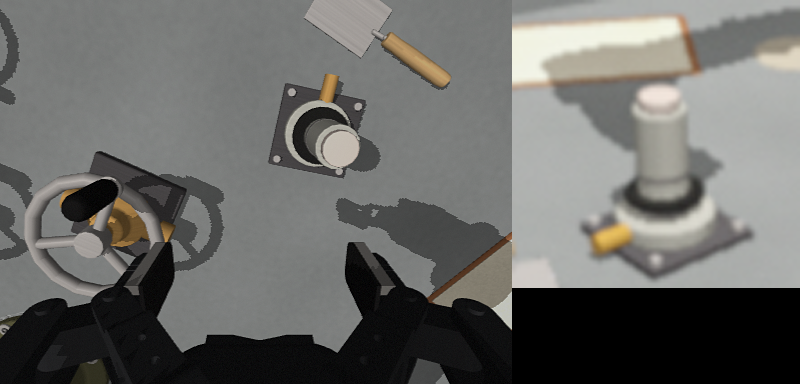

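The cartridge stands upright and centred: cap at (340.5,149), against a prediction of (341,148) for the pad centre. Now to the valve.

Call:
carry_out(
  increments=[
    [-0.1,0.5,0,0,1],
    [-0.3,1.4,0,0,1],
    [-0.5,2.4,0,0,1],
    [-0.8,3.4,0,0,1],
    [-1.0,4.4,0,0,1],
    [-1.2,5.4,0,0,1],
    [-1.5,6.4,0,0,1],
    [-1.7,7.2,0,0,1],
    [-1.74,7.5,0,0,1],
    [-1.74,7.5,0,0,1],
    [-1.74,7.5,0,0,1],
  ],
)

```text
time: 13.02
ee_pos: [440.8, 187.0, 261.0]
tcp_rot: [0.0, 0.976, 0.216, -0.0]
force: [-0.7, 0.2, 0.2]
width: 85.3
grip_force: 0.0
```

```bash
python3 - <<'E'
from h import *
c=snap("w5")
for n,X in dict(hub=[500,258,86],ht=[449,231,132],hb=[449,231,82]).items(): print(n,proj(c,X).round(1))
cv2.imwrite("pics/w5.png",c["img"][:,:,::-1])
E
```

```text
w5 t 13.03 tcp [440.8 187.  261. ] q [-0.03  0.27 -0.55  1.79  0.15  1.13 -1.76] F [-0.7  0.2  0.2] w 85.3 grip 0.0
hub [222.4  88.4]
ht [222.  149.9]
hb [227.3 142.1]
```

View pics/w5.png

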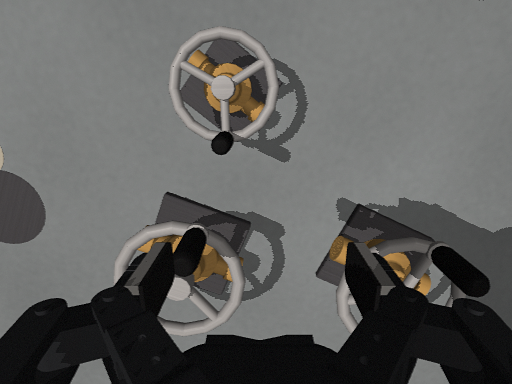

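```bash
python3 - <<'E'
from h import *
w5,s,t=[np.load(f+".npz") for f in("w5","scene0","top0")]
print("hub",multi([(w5,(222,88)),(t,(139.25,202.3)),(s,(326,251))]))
print("handle",multi([(w5,(221.5,145.5)),(t,(146,223)),(s,(339,225))]))
h=atz(w5,(222,88),86);a=atz(w5,(221.5,145.5),132);print(h,a,a-h,np.hypot(*(a-h)))
c=w5["img"][110:170,190:260].astype(int).sum(2)<110
ys,xs=np.nonzero(c);print("dark bbox",xs.min()+190,xs.max()+190,ys.min()+110,ys.max()+110,xs.mean()+190,ys.mean()+110)
for X in ([a[0],a[1],132],[a[0],a[1],82]): print(proj(w5,X))
print(proj(w5,[h[0],h[1],107]))
E
```

```text
hub (array([499.8, 258.4,  82.7]), array([[ 0.4,  0.4],
       [-0.7, -0.7],
       [ 0.4,  0.3]]))
handle (array([450.1, 232.9, 121.8]), array([[ 0.4,  0.9],
       [-1.5, -0.7],
       [-0.6,  0.8]]))
[500.16752622 258.51777201] [452.75800536 233.15069862] [-47.40952086 -25.3670734 ] 53.769425153982304
dark bbox 211 239 110 154 222.09022556390977 141.45112781954887
[221.5 145.5]
[226.84931378 138.26069364]
[219.48142072  87.54122828]
```

The hub is at (222,88) and the handle top at (221.5,145.5) in w5. That gives the axis at about (500,258.5) and the handle at about (451.6,232.3), with a radius of about 54 mm (55 expected). I'll descend and grip.

Call:
carry_out(
  increments=[
    [0.1,0.4,0,0,1],
    [0.23,0.87,0,0,1],
    [0.23,0.87,-0.6,0,1],
    [0.23,0.87,-1.4,0,1],
    [0.23,0.87,-2.2,0,1],
    [0.23,0.87,-2.8,0,1],
    [0.23,0.87,-3.1,0,1],
    [0.23,0.87,-3.13,0,1],
    [0.23,0.87,-3.13,0,1],
    [0.23,0.87,-3.13,0,0],
    [0.23,0.87,-3.13,0,0],
    [0.23,0.87,-3.13,0,0],
    [0.23,0.87,-3.13,0,0],
    [0.23,0.87,-3.13,0,0],
    [0.23,0.87,-3.13,0,0],
    [0.23,0.87,-3.13,0,0],
    [0.23,0.87,-3.13,0,0],
    [0.23,0.87,-3.13,0,0],
  ],
)

```text
time: 15.32
ee_pos: [451.6, 232.5, 105.4]
tcp_rot: [-0.0, 0.976, 0.218, 0.0]
force: [-1.7, 0.2, 6.0]
width: 16.1
grip_force: 58.5
```

```bash
cat > arc.py <<'E'
import sys,numpy as np
def arc(p0,step,n,c=(500,258.5),r=55):
    a=p0+step*np.arange(n+1);v=np.c_[np.cos(np.radians(a)),np.sin(np.radians(a))]
    print(a[-1]);print([[float(x),float(y)] for x,y in (r*(v-v[0])/50)[1:].round(2)])
if __name__=="__main__": arc(*map(float,sys.argv[1:3]),int(sys.argv[3]))
E
python3 arc.py 208.3 -15 6;python3 arc.py 118.3 -15 4
```

```text
118.30000000000001
[[-0.1, 0.27], [-0.13, 0.55], [-0.09, 0.84], [0.03, 1.1], [0.21, 1.32], [0.45, 1.49]]
58.3
[[0.27, 0.1], [0.55, 0.13], [0.84, 0.09], [1.1, -0.03]]
```

Call:
carry_out(
  increments=[
    [-0.1,0.27,0,0,0],
    [-0.13,0.55,0,0,0],
    [-0.09,0.84,0,0,0],
    [0.03,1.1,0,0,0],
    [0.21,1.32,0,0,0],
    [0.45,1.49,0,0,0],
    [0.45,1.49,0,0,0],
    [0.45,1.49,0,0,0],
  ],
)

```text
time: 16.32
ee_pos: [475.2, 307.3, 105.4]
tcp_rot: [-0.0, 0.976, 0.217, 0.001]
force: [2.0, 0.4, 5.2]
width: 16.0
grip_force: 58.9
```

Call:
carry_out(
  increments=[
    [0.13,0.06,0,0,0],
    [0.27,0.1,0,0,0],
    [0.27,0.1,0,0,0],
  ],
)

```text
time: 16.7
ee_pos: [487.9, 311.9, 105.4]
tcp_rot: [-0.0, 0.976, 0.218, 0.0]
force: [0.7, -0.5, 6.9]
width: 16.4
grip_force: 59.1
```

```bash
python3 - <<'E'
import numpy as np
for a in np.arange(118.3,-100,-15):
    f=lambda b:np.array([np.cos(np.radians(b)),np.sin(np.radians(b))])
    print(round(a-15,1),(1.1*(f(a-7.5)-f(a))).round(2),(1.1*(f(a-15)-f(a))).round(2),"abs",(f(a-15)*55+[500,258.5]).round(1))
E
```

```text
103.3 [0.13 0.06] [0.27 0.1 ] abs [487.3 312. ]
88.3 [0.14 0.02] [0.29 0.03] abs [501.6 313.5]
73.3 [ 0.14 -0.01] [ 0.28 -0.05] abs [515.8 311.2]
58.3 [ 0.13 -0.05] [ 0.26 -0.12] abs [528.9 305.3]
43.3 [ 0.12 -0.08] [ 0.22 -0.18] abs [540.  296.2]
28.3 [ 0.09 -0.11] [ 0.17 -0.23] abs [548.4 284.6]
13.3 [ 0.06 -0.13] [ 0.1  -0.27] abs [553.5 271.2]
-1.7 [ 0.02 -0.14] [ 0.03 -0.29] abs [555.  256.9]
-16.7 [-0.01 -0.14] [-0.05 -0.28] abs [552.7 242.7]
-31.7 [-0.05 -0.13] [-0.12 -0.26] abs [546.8 229.6]
-46.7 [-0.08 -0.12] [-0.18 -0.22] abs [537.7 218.5]
-61.7 [-0.11 -0.09] [-0.23 -0.17] abs [526.1 210.1]
-76.7 [-0.13 -0.06] [-0.27 -0.1 ] abs [512.7 205. ]
-91.7 [-0.14 -0.02] [-0.29 -0.03] abs [498.4 203.5]
-106.7 [-0.14  0.01] [-0.28  0.05] abs [484.2 205.8]
```

Call:
carry_out(
  increments=[
    [0.14,0.02,0,0,0],
    [0.28,0.04,0,0,0],
    [0.28,0.04,0,0,0],
  ],
)

```text
time: 17.08
ee_pos: [501.8, 313.3, 105.4]
tcp_rot: [0.0, 0.976, 0.217, 0.0]
force: [1.4, -2.2, 6.8]
width: 16.2
grip_force: 59.2
```

Call:
carry_out(
  increments=[
    [0.14,-0.01,0,0,0],
    [0.28,-0.05,0,0,0],
    [0.28,-0.05,0,0,0],
  ],
)

```text
time: 17.45
ee_pos: [515.7, 311.0, 105.4]
tcp_rot: [0.0, 0.976, 0.217, 0.0]
force: [0.4, -1.0, 6.8]
width: 15.8
grip_force: 59.1
```

Call:
carry_out(
  increments=[
    [0.13,-0.05,0,0,0],
    [0.26,-0.12,0,0,0],
    [0.26,-0.12,0,0,0],
  ],
)

```text
time: 17.82
ee_pos: [528.6, 305.4, 105.4]
tcp_rot: [-0.0, 0.976, 0.218, 0.0]
force: [0.1, 0.2, 6.7]
width: 16.2
grip_force: 59.1
```

Call:
carry_out(
  increments=[
    [0.12,-0.08,0,0,0],
    [0.22,-0.18,0,0,0],
    [0.22,-0.18,0,0,0],
  ],
)

```text
time: 18.2
ee_pos: [539.7, 296.5, 105.4]
tcp_rot: [-0.0, 0.976, 0.218, 0.0]
force: [0.7, -0.1, 6.3]
width: 16.1
grip_force: 59.0
```

Call:
carry_out(
  increments=[
    [0.09,-0.11,0,0,0],
    [0.17,-0.23,0,0,0],
    [0.17,-0.23,0,0,0],
  ],
)

```text
time: 18.58
ee_pos: [548.2, 285.0, 105.5]
tcp_rot: [-0.0, 0.976, 0.218, 0.0]
force: [0.8, 0.1, 5.3]
width: 16.2
grip_force: 59.0
```

Call:
carry_out(
  increments=[
    [0.06,-0.13,0,0,0],
    [0.1,-0.27,0,0,0],
    [0.1,-0.27,0,0,0],
  ],
)

```text
time: 18.95
ee_pos: [553.8, 270.6, 105.4]
tcp_rot: [-0.0, 0.976, 0.217, 0.001]
force: [1.7, 0.7, 6.0]
width: 16.3
grip_force: 59.2
```

Call:
carry_out(
  increments=[
    [0.02,-0.14,0,0,0],
    [0.03,-0.29,0,0,0],
    [0.03,-0.29,0,0,0],
  ],
)

```text
time: 19.32
ee_pos: [555.1, 255.4, 105.4]
tcp_rot: [0.0, 0.976, 0.217, 0.0]
force: [0.7, -0.4, 8.0]
width: 16.0
grip_force: 59.4
```

Call:
carry_out(
  increments=[
    [-0.01,-0.14,0,0,0],
    [-0.05,-0.28,0,0,0],
    [-0.05,-0.28,0,0,0],
  ],
)

```text
time: 19.7
ee_pos: [553.6, 245.2, 105.5]
tcp_rot: [-0.002, 0.976, 0.218, 0.002]
force: [6.3, 7.5, 0.3]
width: 15.9
grip_force: 59.6
```

Call:
carry_out(
  increments=[
    [-0.01,-0.04,0,0,0],
    [-0.02,-0.07,0,0,0],
    [-0.02,-0.07,0,0,0],
  ],
)

```text
time: 20.08
ee_pos: [553.5, 245.1, 105.6]
tcp_rot: [-0.004, 0.976, 0.219, 0.004]
force: [10.0, 16.2, -4.3]
width: 16.3
grip_force: 58.9
```

The stop is reached: force rose from 9 to 19 N with the TCP staying at (553.5,245.1). That is −14°, about 0.62 turns from the start, which fits the stated range. Now two full turns counter-clockwise.

```bash
python3 - <<'E'
import numpy as np
P=np.array([(475.2,307.3),(487.9,311.9),(501.8,313.3),(515.7,311),(528.6,305.4),(539.7,296.5),(548.2,285),(553.8,270.6),(555.1,255.4),(553.6,245.2),(451.6,232.5)])
x=np.linalg.lstsq(np.c_[2*P,np.ones(len(P))],(P**2).sum(1),rcond=None)[0];c=x[:2];r=np.sqrt(x[2]+c@c);print(c,r,np.degrees(np.arctan2(245.1-c[1],553.5-c[0])))
a0=np.degrees(np.arctan2(245.1-c[1],553.5-c[0]))
for s in ((551,239.2),(553.5,245.1)):
    a=np.radians(a0+18*np.arange(1,21));q=(c+55*np.c_[np.cos(a),np.sin(a)]-s)/50
    print([[float(u),float(v),0,0,0] for u,v in q.round(2)])
E
```

```text
[500.16945846 258.2858911 ] 55.00014957755848 -13.887766460122869
[[0.08, 0.46, 0, 0, 0], [0.0, 0.8, 0, 0, 0], [-0.18, 1.09, 0, 0, 0], [-0.44, 1.32, 0, 0, 0], [-0.75, 1.45, 0, 0, 0], [-1.1, 1.48, 0, 0, 0], [-1.43, 1.4, 0, 0, 0], [-1.73, 1.22, 0, 0, 0], [-1.95, 0.96, 0, 0, 0], [-2.08, 0.65, 0, 0, 0], [-2.11, 0.3, 0, 0, 0], [-2.04, -0.03, 0, 0, 0], [-1.86, -0.33, 0, 0, 0], [-1.6, -0.55, 0, 0, 0], [-1.28, -0.69, 0, 0, 0], [-0.94, -0.72, 0, 0, 0], [-0.6, -0.64, 0, 0, 0], [-0.31, -0.46, 0, 0, 0], [-0.08, -0.2, 0, 0, 0], [0.05, 0.12, 0, 0, 0]]
[[0.03, 0.34, 0, 0, 0], [-0.05, 0.68, 0, 0, 0], [-0.23, 0.97, 0, 0, 0], [-0.49, 1.2, 0, 0, 0], [-0.8, 1.33, 0, 0, 0], [-1.15, 1.36, 0, 0, 0], [-1.48, 1.28, 0, 0, 0], [-1.78, 1.1, 0, 0, 0], [-2.0, 0.84, 0, 0, 0], [-2.13, 0.53, 0, 0, 0], [-2.16, 0.18, 0, 0, 0], [-2.09, -0.15, 0, 0, 0], [-1.91, -0.44, 0, 0, 0], [-1.65, -0.67, 0, 0, 0], [-1.33, -0.8, 0, 0, 0], [-0.99, -0.83, 0, 0, 0], [-0.65, -0.76, 0, 0, 0], [-0.36, -0.58, 0, 0, 0], [-0.13, -0.32, 0, 0, 0], [0.0, -0.0, 0, 0, 0]]
```

Call:
carry_out(
  increments=[
    [0.08,0.46,0,0,0],
    [0.0,0.8,0,0,0],
    [-0.18,1.09,0,0,0],
    [-0.44,1.32,0,0,0],
    [-0.75,1.45,0,0,0],
    [-1.1,1.48,0,0,0],
    [-1.43,1.4,0,0,0],
    [-1.73,1.22,0,0,0],
    [-1.95,0.96,0,0,0],
    [-2.08,0.65,0,0,0],
    [-2.11,0.3,0,0,0],
    [-2.04,-0.03,0,0,0],
    [-1.86,-0.33,0,0,0],
    [-1.6,-0.55,0,0,0],
    [-1.28,-0.69,0,0,0],
    [-0.94,-0.72,0,0,0],
    [-0.6,-0.64,0,0,0],
    [-0.31,-0.46,0,0,0],
    [-0.08,-0.2,0,0,0],
    [0.05,0.12,0,0,0],
  ],
)

```text
time: 22.58
ee_pos: [553.3, 243.7, 105.3]
tcp_rot: [0.001, 0.976, 0.217, -0.001]
force: [-5.5, -1.2, 13.6]
width: 16.0
grip_force: 61.2
```

Call:
carry_out(
  increments=[
    [0.03,0.34,0,0,0],
    [-0.05,0.68,0,0,0],
    [-0.23,0.97,0,0,0],
    [-0.49,1.2,0,0,0],
    [-0.8,1.33,0,0,0],
    [-1.15,1.36,0,0,0],
    [-1.48,1.28,0,0,0],
    [-1.78,1.1,0,0,0],
    [-2.0,0.84,0,0,0],
    [-2.13,0.53,0,0,0],
    [-2.16,0.18,0,0,0],
    [-2.09,-0.15,0,0,0],
    [-1.91,-0.44,0,0,0],
    [-1.65,-0.67,0,0,0],
    [-1.33,-0.8,0,0,0],
    [-0.99,-0.83,0,0,0],
    [-0.65,-0.76,0,0,0],
    [-0.36,-0.58,0,0,0],
    [-0.13,-0.32,0,0,0],
    [0,0,0,0,0],
  ],
)

```text
time: 25.08
ee_pos: [553.3, 243.7, 105.3]
tcp_rot: [0.001, 0.976, 0.217, -0.001]
force: [-4.7, -1.7, 13.6]
width: 16.1
grip_force: 61.2
```

Call:
carry_out(
  increments=[
    [0,0,0,0,0],
    [0,0,0,0,0],
    [0,0,0,0,0],
    [0,0,0,0,0],
  ],
)

```text
time: 25.58
ee_pos: [553.7, 245.3, 105.4]
tcp_rot: [-0.0, 0.976, 0.218, 0.0]
force: [-0.6, 2.2, 8.0]
width: 16.7
grip_force: 60.6
```

```bash
python3 - <<'E'
from h import *
from plant import camera
c=snap("w6");s=camera("scene");t=camera("top")
v=s["img"][213:313,276:376,::-1];u=t["img"][130:250,95:215,::-1]
p=t["img"][110:210,310:410,::-1];q=s["img"][113:213,156:256,::-1]
f=lambda a:cv2.resize(a,(290,290),interpolation=cv2.INTER_CUBIC)
o=np.vstack([np.hstack([f(v),f(u)]),np.hstack([f(q),f(p)])]);cv2.imwrite("pics/fin.png",o)
E
```

```text
w6 t 25.57 tcp [553.7 245.3 105.4] q [-0.17  0.61 -0.47  1.7   0.33  0.91 -1.9 ] F [-0.6  2.2  8. ] w 16.7 grip 60.6
```

View pics/fin.png

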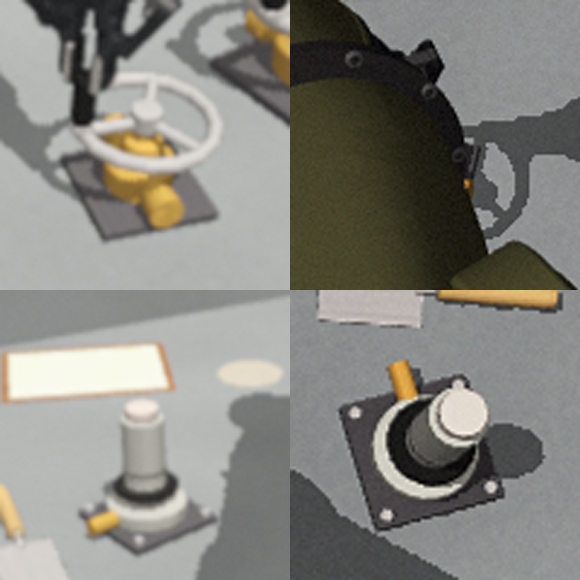

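The handle is gripped at (553.7,245.3), against (553.5,245.1) at the stop. That is within about 0.3° after two turns. The cartridge stands upright on the pad, so I'm handing in.

```bash
python3 -c "
from plant import ticket
print(ticket.finish_job())"
```

```text
the job is handed in; nothing more can be done
None
```

I handed the job in at about 26 s: the cartridge was pressed to the pad's stop and left upright in the middle of the pad, and the valve was closed to its stop and backed off two turns (about 0.3° off by arm position), with the handle still gripped; the hand-in gave no verdict.

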